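# Hang the work lantern at the relay test bench

### The arm

A 6-joint arm with a two-finger parallel gripper is mounted at the origin on the work surface. World frame = base frame: x ahead of the robot, y to its left, z up, the work surface at z = 0. Lengths are in m, angles in rad, forces in N, time in s.
With the tool pointing down it reaches from about 0.325 to 0.9 m from the base axis. Payload 6.1 kg.
Tool frame: the origin (TCP) lies between the finger pads; the fingertips stand 25 mm ahead of it and the grasp point (between the pads) lies 6 mm ahead of it; x points along the fingers, y is the direction in which the jaws open and shut, and the axes are right-handed (so a half turn about x gives the same grasp; the last joint's range is limited). The gripper opens to 87 mm and grips with 3 to 60 N. Pads are 19 mm wide; open, the fingers measure 117 mm over their backs; the gripper's body (75 mm by 190 mm) begins 51 mm behind the grasp point.
Start: joints at [-1.337, 0.22, 1.526, -0, 1.395, -0.126], TCP at [0.22, -0.585, 0.248] pointing down, gripper open.
Joint ranges: [-2.98, 2.98], [-0.91, 2.08], [0.09, 2.57], [-1.24, 4.39], [0.2, 2.65], [-2.68, 2.68]. Speed limits (rad/s): [2.57, 2.57, 3.01, 3.14, 3.14, 3.14].

### API

Orientations are given as [roll, pitch, yaw] about the fixed x, y, z axes, in that order (R = Rz(yaw) Ry(pitch) Rx(roll)).
In Python, from rig import manip, cams gives the robot as it stands. The module is installed in compiled form; this text tells all that it offers. Calls block until the motion is done:
- manip.move_pose(position, orientation): joint-space move of the TCP to a pose.
- manip.move_l(position, attitude=None, feed=0.15, guard=None): straight line of the TCP; attitude=None keeps the orientation; feed is the mean speed in m/s. With guard (N) it stops when the force on the tool has changed by that much, and returns True; else False.
- manip.move_j(angles): joint-space move.
- manip.gripper_to(opening): opening from 0.0 (shut) to 1.0 (fully open); the grip force is fixed at half the most; returns when the fingers have stopped.
- manip.dwell(seconds).
- manip.solve_ik(position, orientation): joint angles nearest the present ones, or None.
- manip.state(): the state.
- cams.read_camera(name): name is "side" or "top"; returns a dict with "frame" (384x512x3 uint8, red, green, blue), "z_map" (384x512 float32, m along the optical axis (not along the pixel's ray), 0 where there is no reading), "K" (3x3 intrinsics, pixels), "k1" (the pictures are not rectified: a ray, as slopes to the right and down, at radius r is drawn at 1 + k1 r^2 times it, then the intrinsics apply), "T" (4x4, takes a point from camera to world coordinates). Camera axes: x right, y up, looking along -z (the intrinsics and any distortion apply to the point x, -y, -z); pixel columns grow to the right and rows downward; lengths in m; the calibration is good to about 2 mm. A picture is of the moment at which its call begins.
A pose or a line that the arm cannot do raises manip.IKError and nothing moves.
- manip.finish_job(): hands the job in, once; it reports no verdict.
The state is a dict: "time": time; "joint_positions": joint angles; "qvel": joint speeds; "joint_torque": joint torques, N m; "tcp_pos": TCP position; "ee_rot": TCP orientation; "wrist_force": force on the tool from outside, world axes, zero at the start; "ft_torque": the same for the moment, N m; "width": opening from 0.0 (shut) to 1.0 (fully open).
Only numpy, scipy, OpenCV 4.12 (cv2) and the standard library are available. Lean on these libraries where they do the work, as an engineer would, in place of code of your own. Each camera call takes 0.05 s, during which the arm holds its last target. There are 200 camera calls.

### The job

Lift the end of the storage box's sliding lid over its stop lip, slide the lid clear of the grooves and lay it flat on the bench, handle up. Then take the yellow work lantern out of the box and hang it by its handle on the hook of the stand, leaving it hanging still and upright. Do not tip the lantern over, and leave the relay, the terminal post and the meter where they stand.

Things in the scene. Friction and masses are not known exactly. Their poses are not given: they have to be found in the camera images.
- box: Black open-topped storage box, fixed to the bench, outside 150 (x) x 140 (y) x 135 mm high, walls and floor 5 mm; origin: centre of its underside; z up. The lid lies on the wall tops, 135 mm up, and slides out towards the box's -x (its front) only. Across the rear a back stop rises to 157 mm.
- box_lip (a point): Middle of the top edge of the red stop lip across the box's front end, just ahead of the lid's front edge: 5 mm thick (box x -75 to -70 mm), full width, 5 mm above the wall tops (140 mm above the bench). The lid's front must rise more than 5 mm to pass it. Axes as the box's.
- box_groove (a point): Front end of the grooves (box x = 0), mid-width, at wall-top height. On each side a rail from box x 0 to 80 mm holds the lid's edge: roof 17 mm above the wall tops, over the lid's outer 10 mm; 3 mm free each side; rails 157 mm high, 152 mm over all. The lid can rise 11 mm in them, by its front end or level; slid more than 72 mm to -x it is free to lift away.
- lid: Blue lid plate, loose, 139 (x) x 136 (y) x 6 mm thick, about 0.16 kg; origin: centre of its underside; z up through the plate. It starts in the box with the box's axes, its origin 2.5 mm to the box's +x and 135 mm above the bench. Carries an orange bar handle.
- lid_handle (a point): Grip point on the middle of the lid's orange bar handle, 28 mm above the lid's underside. The bar is 70 mm long along the lid's x, 14 mm wide (y) and reaches from 6 to 36 mm above the underside; its middle is 25 mm from the lid's centre towards its -x (front). Axes as the lid's.
- lantern_center (a point): Centre of the work lantern, loose, about 0.32 kg, 120 mm tall (60 mm above its underside). It starts upright on the box's floor, under the lid, yawed up to 0.5 rad from the box's axes. Round body 70 mm across, 62 mm tall: black foot, white middle, yellow cap, with a rigid yellow bail on top. The same turned half round. z up.
- lantern_bail (a point): Middle of the underside of the bail's top bar, 108 mm above the lantern's underside. Bar along y, 20 mm wide (x), 12 mm thick, on two uprights 20 mm wide (x), 6 mm thick, outer faces 50 mm apart (y). Loop opening 38 mm wide, 46 mm high, seen along x. It can be gripped from above across both uprights. Axes as the lantern's.
- lantern: The same work lantern; origin: centre of its underside.
- stand: Steel hook stand, fixed to the bench; origin on the bench straight under the hook's lowest part (saddle). Post 18 mm thick, top 234 mm up, on a foot plate 110 mm across and 14 mm thick, both centred 95 mm along the stand's +x. The hook runs from the post towards -x.
- stand_saddle (a point): On top of the hook's level part, 214 mm above the bench, over the stand's origin; stand's axes. The hook is a red 8 mm round bar in the x-z plane: from the post (axis 224 mm up) it comes down to 210 mm at x = 30 mm, is level to x = -25 mm, then turns up to its free tip.
- stand_tip (a point): Top of the hook's upturned free tip, 40 mm to the stand's -x of the saddle and 232 mm above the bench (18 mm above the saddle). The bail's loop must pass over it from the -x side. Axes as the stand's.
- relay_center (a point): Centre of the grey relay module, loose, 80 (x) x 70 (y) x 75 mm tall, 0.6 kg; a bystander.
- terminal_center (a point): Point 35 mm up on the axis of the terracotta round terminal post, loose, 60 mm across, 55 mm tall with a black 16 mm stud up to 73 mm; a bystander.
- meter_center (a point): Centre of the red hand meter lying flat, loose, 75 (x) x 150 (y) x 34 mm tall; a bystander.
Mind the look-alikes: they are no part of the job. What is meant by the lid is not grey, and is the smaller of those in its own colour. What is shaped like the box but purple is not meant.

How it is judged:
By the outcome, as a careful person would: the job done as asked, in the order asked, and still so for the second after the job is handed in, with the robot touching nothing.
It also fails if it takes over 70 s, if anything falls off the work surface, if the arm or the gripper's body presses on something with over 40 N, if the wrist force passes 120 N, or if a joint passes its speed limit or range.

## Working session

There is one attempt and no reset: what is moved stays moved. The work goes in short steps, each a Python script; the robot and the scene stay as the last script left them, time stands still between calls to the robot, and variables do not carry over. Pictures are saved under pics/ and viewed, about 8 in all and at most 12, crops included, and the job is handed in when it is done.

```bash
mkdir -p pics
cat > h.py <<'E'
import numpy as np, cv2
from rig import manip, cams
def grab(name, fn=None):
    c=cams.read_camera(name)
    if fn: cv2.imwrite('pics/'+fn, cv2.cvtColor(c['frame'],cv2.COLOR_RGB2BGR))
    np.savez('last_'+name+'.npz',**{k:np.asarray(v) for k,v in c.items()})
    return c
def cloud(c):
    h,w=c['z_map'].shape; v,u=np.mgrid[:h,:w].astype(float)
    K=c['K']; xd=(u-K[0,2])/K[0,0]; yd=(v-K[1,2])/K[1,1]
    x,y=xd.copy(),yd.copy()
    for _ in range(20):
        s=1+float(c['k1'])*(x*x+y*y); x=xd/s; y=yd/s
    z=c['z_map']; P=np.stack([x*z,-y*z,-z,np.ones_like(z)],-1)
    W=(P@np.asarray(c['T']).T)[...,:3]; W[z==0]=np.nan
    return W
E
python3 - <<'E'
from h import *
a=grab('top'); b=grab('side')
im=np.vstack([a['frame'],b['frame']]); 
cv2.imwrite('pics/a.png',cv2.cvtColor(a['frame'],cv2.COLOR_RGB2BGR)); cv2.imwrite('pics/b.png',cv2.cvtColor(b['frame'],cv2.COLOR_RGB2BGR))
for c in(a,b): print(np.round(c['T'],3).tolist(),c['k1'],c['K'][0,0])
print(manip.state())
E
```

```text
[[0.0, 0.994, -0.111, 0.333], [-1.0, -0.001, -0.009, -0.118], [-0.009, 0.111, 0.994, 1.55], [0.0, 0.0, 0.0, 1.0]] -0.040575715751378846 449.30288091022913
[[-0.91, 0.272, -0.313, 0.154], [-0.415, -0.599, 0.685, 0.619], [-0.001, 0.754, 0.657, 0.854], [0.0, 0.0, 0.0, 1.0]] 0.0425570057967983 426.8730527143109
{'time': 0.1, 'joint_positions': array([-1.33709611e+00,  2.21144807e-01,  1.52753263e+00,  3.05159379e-06,
        1.39474364e+00, -1.26101864e-01]), 'qvel': array([ 0.00031203, -0.0014788 , -0.00160705,  0.00093336, -0.00032013,
       -0.00097925]), 'joint_torque': array([ 1.01804588e-03, -4.95943773e+01, -3.88519692e+01,  7.01723504e-02,
        5.15855919e-02, -5.42424141e-05]), 'tcp_pos': array([ 0.21992455, -0.58444576,  0.24652915]), 'ee_rot': array([-1.69854083,  1.5689679 ,  1.80285336]), 'wrist_force': array([-0.02947964, -0.29977457,  0.55588671]), 'ft_torque': array([-0.01942001,  0.05054982, -0.0404402 ]), 'width': 0.9961937498407735}
```

View pics/a.png

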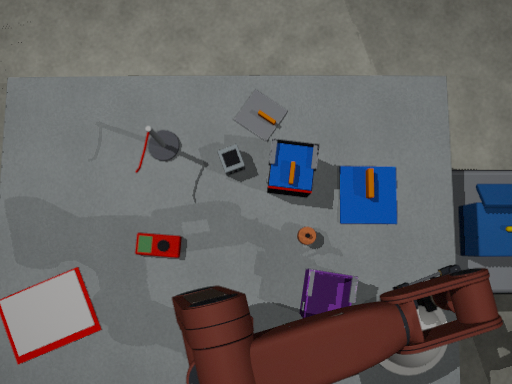

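View pics/b.png

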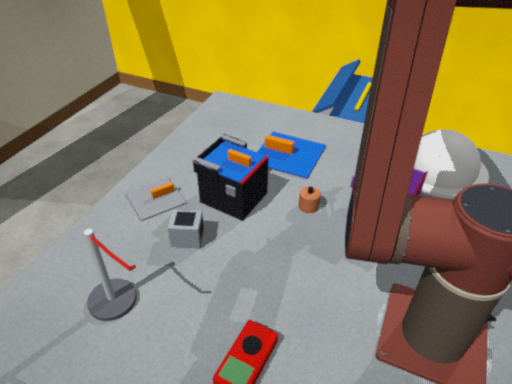

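Candidates in the top view:
- **Lid:** blue plate on the black box (293,168). The larger blue plate (368,195), the grey plate with an orange bar (260,115) and the blue object off the bench (490,220) are look-alikes.
- **Box:** black with a red lip (293,168). The purple one (328,292) is a look-alike.
- **Stand:** post and foot (163,145), red hook tip (138,170).
- **Bystanders:** relay (232,160), terminal (307,236), meter (159,245).

I choose the blue plate on the black box, and I'll check it in a crop while measuring.

```bash
cat > m.py <<'E'
from h import *
a=dict(np.load('last_top.npz')); b=dict(np.load('last_side.npz'))
A=cloud(a);B=cloud(b)
def hsv(c): return cv2.cvtColor(c['frame'],cv2.COLOR_RGB2HSV).astype(int)
def rect(W,m):
    p=W[m]; p=p[~np.isnan(p[:,0])]
    r=cv2.minAreaRect((p[:,:2]*1000).astype(np.float32)); return len(p),np.round(r[0],1),np.round(r[1],1),round(r[2],1),'medz',round(float(np.median(p[:,2])),4)
for n,c,W in(('top',a,A),('side',b,B)):
    H=hsv(c);h,s,v=H[...,0],H[...,1],H[...,2]; x,y,z=W[...,0],W[...,1],W[...,2]
    print(n)
    near=(abs(x-.45)<.25)&(abs(y+.22)<.14)
    near=(x>.3)&(x<.65)&(y>-.33)&(y<-.12)
    def pr(l,m):
        if m.sum()>3: print(l,*rect(W,m))
    pr('lid',near&(h>100)&(h<125)&(s>150)&(z>.125)&(z<.15))
    pr('handle',near&(h>8)&(h<20)&(s>150)&(z>.15)&(z<.19))
    pr('lip',near&((h<5)|(h>175))&(s>150)&(z>.12))
    pr('rails',near&(s<60)&(z>.148)&(z<.165))
    pr('hook',((h<5)|(h>175))&(s>150)&(z>.195)&(z<.25)&(y>0)&(y<.4)&(x>.1))
    pr('relay',(abs(z-.075)<.008)&(x>.3)&(y<.05)&(y>-.12))
    pr('terminal',(z>.04)&(z<.08)&(x>.1)&(x<.35)&(y<-.15)&(y>-.33)&(h<20)&(s>80))
    pr('meter',(z>.025)&(z<.045)&(x>.0)&(x<.3)&(y>.1)&(y<.4)&(s>100))
    pr('foot',(z>.008)&(z<.022)&(x>.3)&(x<.6)&(y>.1)&(y<.4))
    pr('posttop',(z>.225)&(z<.24)&(x>.2)&(x<.6)&(y>.1)&(y<.5)&(s<60))
    pr('bigplate',(h>100)&(h<125)&(s>150)&(z<.03)&(z>-.01)&(x>.2)&(y<-.2)&(y>-.6))
    pr('greyplate',(z<.012)&(z>.004)&(x>.45)&(x<.75)&(y>-.2)&(y<.05))
    pr('highstuff',(z>.21)&(z<.24)&(x>.2)&(x<.6)&(y>.1)&(y<.5))
    m=((h<5)|(h>175))&(s>120)&(z>.18)&(z<.26)&(y>0)&(y<.45)&(x>.1)
    p=W[m]; 
    print(np.round(p[np.argsort(p[:,0])][::max(1,len(p)//12)],3).tolist())
ca=cv2.resize(a['frame'][90:260,100:420],None,fx=2,fy=2,interpolation=cv2.INTER_CUBIC)
cb=cv2.resize(b['frame'][120:230,180:340],None,fx=2,fy=2,interpolation=cv2.INTER_CUBIC)
ca=np.vstack([ca,np.zeros((220,640,3),np.uint8)]); ca[340:560,:320]=cb
cv2.imwrite('pics/c.png',cv2.cvtColor(ca,cv2.COLOR_RGB2BGR))
E
python3 m.py
```

```text
top
lid 1462 [ 588.7 -226.7] [137.4 135.5] 83.1 medz 0.1402
handle 91 [ 564.2 -223. ] [13.1 65.9] 84.0 medz 0.1695
lip 99 [ 515.9 -218.1] [137.4   5.4] 82.4 medz 0.1378
rails 209 [ 623.3 -230.7] [152.1  71.3] 83.1 medz 0.1564
hook 76 [618.4 231.6] [  6.7 125. ] 76.3 medz 0.2151
relay 484 [629.7 -26.7] [81.8 69.6] 21.1 medz 0.075
terminal 19 [ 347.6 -280.9] [ 3.4 33.3] 0.1 medz 0.0524
foot 66 [448.7 251. ] [281.5 294.6] 89.9 medz 0.0089
bigplate 2956 [ 514.3 -406.8] [383.4 198.8] 89.4 medz 0.0076
greyplate 561 [601.1 -74.7] [249.2 297.4] 89.9 medz 0.0054
highstuff 33 [577.4 241.8] [ 8.3 44.4] 76.0 medz 0.2146
[[0.556, 0.248, 0.226], [0.569, 0.244, 0.218], [0.58, 0.244, 0.209], [0.588, 0.239, 0.215], [0.601, 0.234, 0.214], [0.61, 0.231, 0.214], [0.619, 0.231, 0.216], [0.63, 0.227, 0.208], [0.641, 0.228, 0.217], [0.649, 0.222, 0.22], [0.659, 0.223, 0.217], [0.667, 0.215, 0.223], [0.677, 0.216, 0.222]]
side
lid 1010 [ 586.1 -225.3] [144.1 143.5] 82.6 medz 0.1412
handle 172 [ 563.7 -219.9] [12.8 64. ] 82.0 medz 0.1641
lip 105 [ 514.7 -211.1] [133.3   6.3] 81.5 medz 0.1365
rails 235 [ 621.6 -229.1] [156.   69.3] 83.5 medz 0.1566
hook 171 [618.5 233.3] [  9.4 132.3] 74.4 medz 0.2148
relay 651 [628.9 -25.6] [79.8 73.1] 20.6 medz 0.0756
terminal 26 [ 346.7 -277. ] [28.5  5.1] 87.3 medz 0.0523
meter 17 [299.1 170.7] [31.5  3.4] 82.6 medz 0.0286
foot 67 [322.4 250.4] [135.1  42.8] 54.2 medz 0.0158
bigplate 1474 [ 512.4 -419.3] [196.4 349.5] 0.2 medz 0.0091
greyplate 423 [599.1 -74.5] [298.9 231.7] 5.3 medz 0.0064
highstuff 75 [575.9 243.2] [ 7.6 48.4] 75.8 medz 0.2135
[[0.554, 0.25, 0.233], [0.564, 0.25, 0.219], [0.58, 0.244, 0.21], [0.59, 0.242, 0.211], [0.601, 0.234, 0.212], [0.611, 0.236, 0.213], [0.623, 0.234, 0.21], [0.632, 0.229, 0.215], [0.642, 0.226, 0.216], [0.652, 0.221, 0.219], [0.661, 0.225, 0.219], [0.669, 0.22, 0.221], [0.677, 0.221, 0.225]]
```

View pics/c.png

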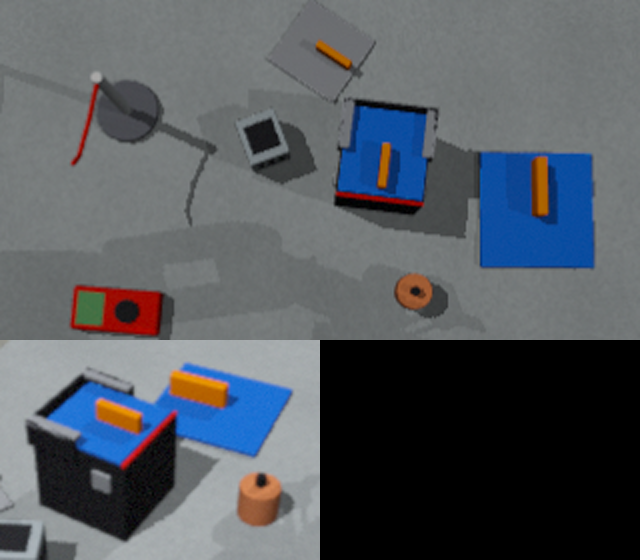

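The crop confirms it: black box with red lip and rails, and the smaller blue plate with the orange bar on top. Next I grip the handle, raise the lid 8 mm, slide it out and check.

```bash
cat >> h.py <<'E'
YB=-0.120; bx=np.array([np.cos(YB),np.sin(YB),0]); BOX=np.array([.586,-.2262,0])
YS=-0.245; sx=np.array([np.cos(YS),np.sin(YS),0]); SAD=np.array([.598,.2367,.214])
def dn(y): return [0,np.pi/2,y]
def st(): 
    s=manip.state(); print(round(s['time'],2),np.round(s['tcp_pos'],4),np.round(s['wrist_force'],2),round(s['width'],3)); return s
E
python3 - <<'E'
from h import *
H=np.array([.5637,-.2232,0])
for y in(YB,YB+np.pi): print(y,manip.solve_ik(H+[0,0,.22],dn(y)))
y=YB if abs(manip.solve_ik(H+[0,0,.22],dn(YB))[5])<abs((manip.solve_ik(H+[0,0,.22],dn(YB+np.pi))or[9]*6)[5] if manip.solve_ik(H+[0,0,.22],dn(YB+np.pi)) is not None else 9) else YB+np.pi
manip.move_pose(H+[0,0,.23],dn(y)); st()
print(manip.move_l(H+[0,0,.1705],feed=.1,guard=6)); st()
manip.gripper_to(0); s=st()
p=np.array(s['tcp_pos'])
print(manip.move_l(p+[0,0,.008],feed=.05)); st()
print(manip.move_l(p+[0,0,.008]-.02*bx,feed=.05,guard=10)); st()
print('yaw used',y)
grab('side','d.png')
im=cv2.imread('pics/d.png')[100:250,150:350]; cv2.imwrite('pics/d.png',cv2.resize(im,None,fx=3,fy=3))
E
```

```text
-0.12 [-0.50702362  0.19624646  1.6069564   0.          1.3383898  -1.95781995]
3.021592653589793 [-5.07023622e-01  1.96246456e-01  1.60695640e+00 -4.44089210e-16
  1.33838980e+00  1.18377270e+00]Traceback (most recent call last):
  File "<stdin>", line 4, in <module>
ValueError: The truth value of an array with more than one element is ambiguous. Use a.any() or a.all()
```

Run:
```python
from h import *
H=np.array([.5637,-.2232,0]); y=YB+np.pi
manip.move_pose(H+[0,0,.23],dn(y)); st()
print(manip.move_l(H+[0,0,.1705],feed=.1,guard=6)); st()
manip.gripper_to(0); s=st()
p=np.array(s['tcp_pos'])
print(manip.move_l(p+[0,0,.008],feed=.05)); st()
print(manip.move_l(p+[0,0,.008]-.02*bx,feed=.05,guard=10)); st()
grab('side','d.png')
im=cv2.imread('pics/d.png')[100:250,150:350]; cv2.imwrite('pics/d.png',cv2.resize(im,None,fx=3,fy=3))
```

```text
1.92 [ 0.5634 -0.224   0.23  ] [-0.29 -0.15  0.4 ] 0.999
False
2.66 [ 0.564  -0.2235  0.1709] [ 0.48 -0.62 -0.83] 1.001
3.83 [ 0.5637 -0.2233  0.1705] [-0.51 -0.37 -0.04] 0.156
False
4.13 [ 0.564  -0.2234  0.1791] [ 0.24  0.24 -2.49] 0.162
False
4.68 [ 0.5437 -0.2209  0.1787] [-0.04  0.39 -1.21] 0.159
```

View pics/d.png

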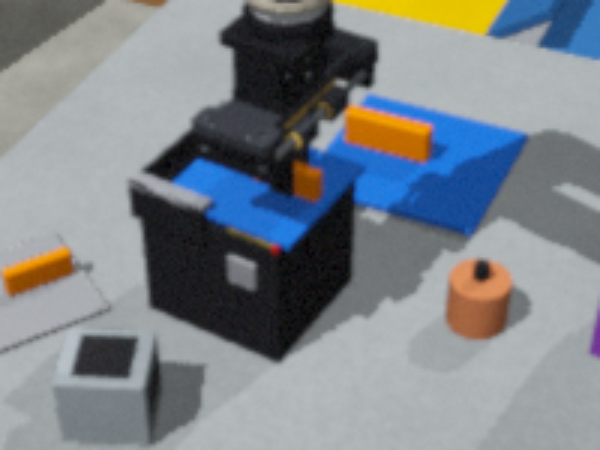

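The lid's front now overhangs the red lip (about (290,245) in the crop) and the handle is held. I continue the slide and lay it down.

Run:
```python
from h import *
p=np.array([.5637,-.2233,.1785])
print(manip.move_l(p-.095*bx,feed=.1,guard=10)); st()
q=p-.105*bx; q[2]=.24
print(manip.move_l(q,feed=.12,guard=10)); st()
t=np.array([.405,-.03,.24])
print(manip.move_l(t,feed=.2)); s=st()
t[2]=.05; manip.move_l(t,feed=.15); st()
t[2]=.03; print(manip.move_l(t,feed=.03,guard=4)); st()
manip.dwell(.2); manip.gripper_to(.6); s=st()
c=np.array(s['tcp_pos']); c[2]+=.16; manip.move_l(c,feed=.25)
manip.move_pose([.42,.12,.33],dn(YS+np.pi)); st()
a=grab('top','e.png')
im=cv2.imread('pics/e.png')[90:290,120:420]; cv2.imwrite('pics/e.png',cv2.resize(im,None,fx=2.6,fy=2.6,interpolation=cv2.INTER_CUBIC))
```

```text
False
5.63 [ 0.4699 -0.2121  0.1788] [-0.59 -0.55 -2.03] 0.162
False
6.3 [ 0.4594 -0.2106  0.2395] [ 0.46 -0.33 -2.36] 0.157
False
7.39 [ 0.4052 -0.0305  0.24  ] [-0.05 -0.49 -2.02] 0.16
8.81 [ 0.4057 -0.0302  0.0507] [-0.07  0.87 -2.51] 0.157
True
9.32 [ 0.4051 -0.03    0.0351] [0.33 0.73 3.03] 0.154
10.44 [ 0.4043 -0.0298  0.0349] [-0.3   0.52 -0.43] 0.598
12.06 [0.4193 0.1195 0.3277] [-0.19 -0.75 -0.01] 0.596
```

View pics/e.png

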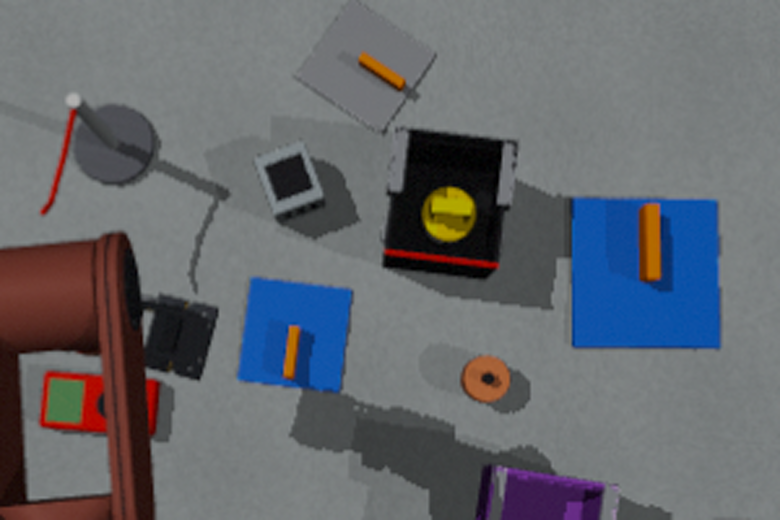

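The lid lies on the bench, handle up (crop (297,335)). The lantern's yellow cap shows in the box at (449,213), with the bail bar roughly along world y. Now I measure it.

```bash
cat > m2.py <<'E'
from h import *
b=grab('side'); a=dict(np.load('last_top.npz'))
for n,c in(('top',a),('side',b)):
    W=cloud(c); H=cv2.cvtColor(c['frame'],cv2.COLOR_RGB2HSV).astype(int); h,s,v=[H[...,i] for i in range(3)]
    x,y,z=[W[...,i] for i in range(3)]
    Y=(h>22)&(h<36)&(s>120)&(v>50)&(x>.48)&(x<.68)&(y>-.32)&(y<-.14)
    for l,m in(('bar',Y&(z>.112)&(z<.135)),('cap',Y&(z>.05)&(z<.08))):
        p=W[m]
        if len(p)<4: print(n,l,len(p)); continue
        r=cv2.minAreaRect((p[:,:2]*1000).astype(np.float32)); d=p[:,:2]-p[:,:2].mean(0); w,V=np.linalg.eigh(d.T@d); ax=V[:,1]
        print(n,l,len(p),np.round(r[0],1),np.round(r[1],1),round(r[2],1),'pca deg',np.degrees(np.arctan2(ax[1],ax[0])),'mean',np.round(p.mean(0),4))
    m=(h>100)&(h<125)&(s>150)&(z<.02)&(x>.3)&(x<.55)&(y>-.13)&(y<.08); p=W[m]
    if len(p)>50:
        k=np.linalg.lstsq(np.c_[p[:,:2],np.ones(len(p))],p[:,2],rcond=None)[0]; print('lid slope',k[:2],'z',np.median(p[:,2]))
    print('rel',np.nanmean(W[(abs(z-.075)<.008)&(x>.5)&(y<.05)&(y>-.1)],0))
E
python3 m2.py
```

```text
top bar 104 [ 584.3 -232.7] [49.6 20.1] 86.0 pca deg 85.28780948299115 mean [ 0.5839 -0.2322  0.1236]
top cap 220 [ 583.2 -232.4] [66.6 67.4] 0.6 pca deg -177.4962567149755 mean [ 0.5783 -0.2305  0.0658]
lid slope [-0.00207682 -0.00286811] z 0.005410682901171193
rel [ 0.62927648 -0.02672969  0.07475471]
side bar 1
side cap 0
lid slope [ 0.00620334 -0.00776806] z 0.006165999082100582
rel [ 0.62819576 -0.01882279  0.07524289]
```

Run:
```python
from h import *
L=np.array([.584,-.2325,0]); y=-.079+np.pi
manip.gripper_to(.72)
manip.move_pose(L+[0,0,.26],dn(y)); s=st()
manip.move_l(L+[0,0,.17],feed=.15)
print(manip.move_l(L+[0,0,.121],feed=.05,guard=5)); st()
manip.gripper_to(0); s=st()
p=np.array(s['tcp_pos']); 
print(manip.move_l(p+[0,0,.02],feed=.04,guard=15)); st(); manip.dwell(.2); st()
print(manip.move_l(p+[0,0,.21],feed=.15,guard=10)); st()
t=SAD-.12*sx; t[2]=.331; 
print(manip.solve_ik(t,dn(YS+np.pi)))
grab('side','f.png'); im=cv2.imread('pics/f.png')[20:260,80:400]; cv2.imwrite('pics/f.png',cv2.resize(im,None,fx=2.4,fy=2.4,interpolation=cv2.INTER_CUBIC))
```

```text
14.16 [ 0.5843 -0.2314  0.2605] [0.46 0.47 0.27] 0.719
False
16.04 [ 0.5843 -0.2327  0.1215] [-0.26  0.74  0.11] 0.722
16.45 [ 0.5843 -0.2329  0.1214] [-0.03 -1.38  2.16] 0.573
False
17.11 [ 0.5842 -0.2328  0.1414] [-0.12 -0.58 -3.96] 0.573
17.31 [ 0.584  -0.2328  0.1411] [-0.3   0.4  -3.72] 0.572
False
18.73 [ 0.5838 -0.2326  0.3299] [ 0.48 -0.94 -5.11] 0.572
[ 3.60951962e-01 -1.87646350e-03  1.61226381e+00  0.00000000e+00
  1.53120531e+00  2.17674829e+00]
```

View pics/f.png

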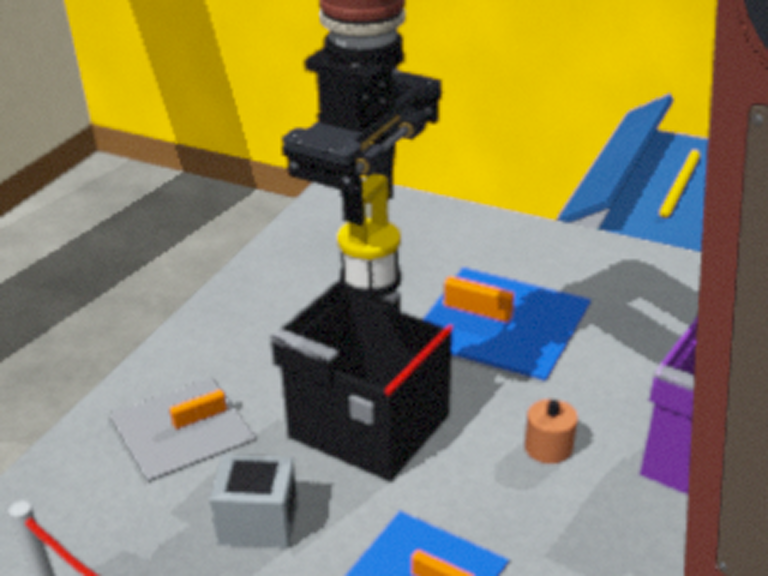

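Lantern is held upright (crop (370,240)). Carry it to the approach point on the hook's free side, then check from both cameras.

```bash
cat > m3.py <<'E'
from h import *
def meas(tag):
    for n in('top','side'):
        c=grab(n,tag+'_'+n+'.png'); W=cloud(c); H=cv2.cvtColor(c['frame'],cv2.COLOR_RGB2HSV).astype(int); h,s,v=[H[...,i] for i in range(3)]
        x,y,z=[W[...,i] for i in range(3)]
        near=(x>.4)&(x<.75)&(y>.12)&(y<.38)
        for l,m in(('yellow',near&(h>22)&(h<36)&(s>120)&(z>.08)),('hook',near&((h<5)|(h>175))&(s>130)&(z>.18))):
            p=W[m]
            if len(p)<5: print(n,l,len(p)); continue
            q=p-SAD; ny=np.array([-sx[1],sx[0],0])
            Q=np.c_[q@sx,q@ny,p[:,2]]*1000
            print(n,l,len(p),'stand-frame min',np.round(np.percentile(Q,2,axis=0),1),'med',np.round(np.median(Q,0),1),'max',np.round(np.percentile(Q,98,axis=0),1))
            if l=='hook':
                f=np.polyfit(Q[:,0],Q[:,1],1); print('  y at saddle',f[1].round(2),'slope deg',np.degrees(f[0]).round(2), 'z level part', np.median(Q[abs(Q[:,0])<20,2]) if (abs(Q[:,0])<20).any() else None)
E
python3 - <<'E'
from m3 import *
t=SAD-.115*sx; t[2]=.33
manip.move_l(t,dn(YS+np.pi),feed=.2); st()
t[2]=.2495; manip.move_l(t,feed=.1); manip.dwell(.3); st()
meas('g')
im=np.hstack([cv2.resize(cv2.imread('pics/g_top.png')[80:230,90:240],None,fx=2.6,fy=2.6,interpolation=2),cv2.resize(cv2.imread('pics/g_side.png')[190:340,30:180],None,fx=2.6,fy=2.6,interpolation=2)]); cv2.imwrite('pics/g.png',im)
E
```

```text
21.46 [0.4866 0.264  0.33  ] [ 0.03  0.45 -3.71] 0.573
22.72 [0.4867 0.2647 0.25  ] [ 0.32 -0.05 -3.9 ] 0.574
top yellow 65 stand-frame min [-139.2  -88.9  190.4] med [-113.9   -4.2  253.6] max [-89.6  18.8 541.6]
top hook 1511 stand-frame min [-197.  -106.2  213.1] med [-131.8   -7.7  603.5] max [ 44.1  52.6 628.7]
  y at saddle -12.37 slope deg 2.39 z level part 211.41060497837395
side yellow 1210 stand-frame min [-150.4  -25.3  187.7] med [-125.7    1.2  195.8] max [-97.5  34.4 300.9]
side hook 4176 stand-frame min [-204.4  -90.6  219.6] med [-148.5   15.   593.5] max [ 35.2  70.3 622.6]
  y at saddle -11.48 slope deg -4.26 z level part 211.76621935691838
```

View pics/g.png

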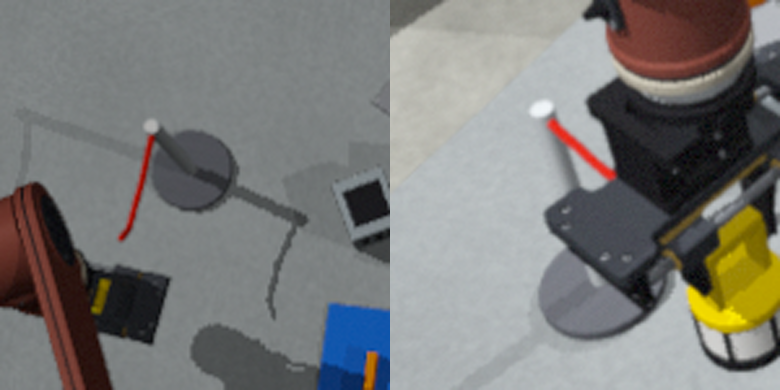

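The hook tip is at (123,238) in the left half and clear ahead. The red arm contaminated the hook mask, so I re-evaluate from the saved frames with a z limit.

```bash
sed -i "s/(z>.18))):/(z>.18)\&(z<.242)\&((W-SAD)@sx>-.055)),('cap',near\&(h>22)\&(h<36)\&(s>120)\&(z>.185)\&(z<.2)),('bail',near\&(h>22)\&(h<36)\&(s>120)\&(z>.205)\&(z<.26))):/; s/c=grab(n,tag+'_'+n+'.png')/c=grab(n,tag+'_'+n+'.png') if tag else dict(np.load('last_'+n+'.npz'))/" m3.py; python3 -c "
from m3 import *
meas('')"
```

```text
top yellow 65 stand-frame min [-139.2  -88.9  190.4] med [-113.9   -4.2  253.6] max [-89.6  18.8 541.6]
top hook 86 stand-frame min [-38.6  -3.2 206.1] med [ 26.   -0.4 215.5] max [ 82.6   3.1 229.1]
  y at saddle -0.37 slope deg -0.04 z level part 211.41060497837395
top cap 20 stand-frame min [-127.3    8.8  188.9] med [-97.2  14.  195.3] max [-88.8  19.5 198.5]
top bail 24 stand-frame min [-123.4   -8.4  249.6] med [-114.2   -5.   253.7] max [-104.2   -0.5  258.4]
side yellow 1210 stand-frame min [-150.4  -25.3  187.7] med [-125.7    1.2  195.8] max [-97.5  34.4 300.9]
side hook 119 stand-frame min [ 14.4  -2.3 210.7] med [ 49.8   1.5 216.8] max [ 83.5   4.8 225.1]
  y at saddle 1.17 slope deg 0.33 z level part 211.76621935691838
side cap 767 stand-frame min [-150.3  -26.3  187.4] med [-127.6    3.   194.9] max [-96.9  33.8 197.8]
side bail 376 stand-frame min [-127.1  -23.7  207.2] med [-125.2   -4.2  246.8] max [-112.3   34.2  254.2]
```

Hook y offset is about 0 and its slope under 0.4°. The bail is centred at x ≈ -114 as intended, with its underside at about 242 mm, clear of the tip at 232. Insert and lower.

Run:
```python
from m3 import *
t=SAD.copy(); t[2]=.2495
print(manip.move_l(t,feed=.07,guard=5)); st()
t[2]=.229; print(manip.move_l(t,feed=.04,guard=2.5)); st()
t[2]=.216; print(manip.move_l(t,feed=.015,guard=2)); manip.dwell(.3); st()
meas('h')
im=cv2.resize(cv2.imread('pics/h_side.png')[170:350,20:220],None,fx=3,fy=3,interpolation=2); cv2.imwrite('pics/h.png',im)
```

```text
False
24.61 [0.5977 0.2369 0.2496] [-0.42 -0.14 -3.52] 0.571
False
25.27 [0.598  0.2367 0.2289] [ 0.27  0.17 -3.45] 0.573
True
26.12 [0.598  0.2367 0.2219] [0.89 0.8  6.52] 0.571
top yellow 50 stand-frame min [-37.6 -32.9 140.1] med [ -9.5  -6.2 223.3] max [  9.8   2.1 293.2]
top hook 36 stand-frame min [ 18.7  -3.4 210.6] med [ 59.3  -0.8 219.9] max [ 83.4   2.8 228. ]
  y at saddle -0.86 slope deg 0.32 z level part 211.02940793399625
top cap 0
top bail 18 stand-frame min [ -9.4  -7.1 219.8] med [ -1.2  -2.9 224.9] max [  7.1   1.2 228.2]
side yellow 1074 stand-frame min [-36.6 -27.6 159.7] med [-11.    3.1 167.9] max [ 19.7  34.9 278.2]
side hook 23 stand-frame min [-4.470e+01 -2.000e-01  2.116e+02] med [-31.7   2.2 217.7] max [-13.3   4.6 231.6]
  y at saddle -0.03 slope deg -4.34 z level part 211.8906450216533
side cap 47 stand-frame min [-13.4 -22.  186.1] med [-10.5  20.7 194.5] max [  3.3  31.4 199.7]
side bail 291 stand-frame min [-12.9 -23.9 206.5] med [ -9.4   0.6 223.9] max [  5.9  28.1 228.4]
```

View pics/h.png

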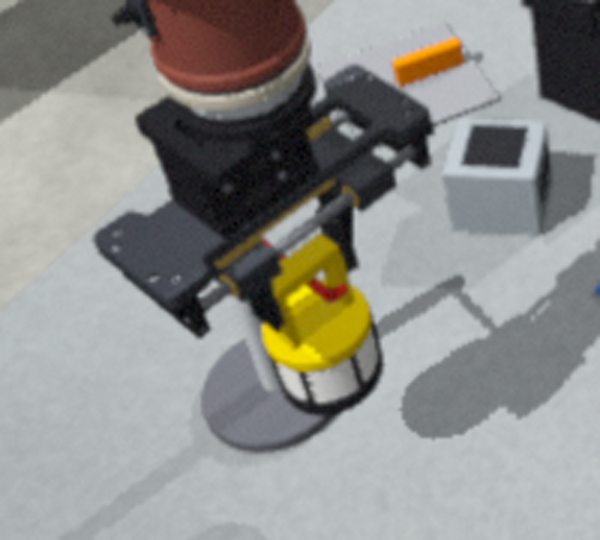

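The red hook passes through the bail loop (crop (328,287)), and contact came at the predicted height. Ease the preload, release, retreat straight up, then check.

Run:
```python
from m3 import *
t=SAD.copy()
for z in(.2222,.2226,.2230):
    t[2]=z; manip.move_l(t,feed=.01); manip.dwell(.15); f=st()['wrist_force'][2]
    if f<0: break
manip.gripper_to(.8); manip.dwell(.3); s=st()
c=np.array(s['tcp_pos']); c[2]=.34; manip.move_l(c,feed=.1); 
manip.move_pose([.40,.05,.40],dn(YS+np.pi)); manip.dwell(2.5); st()
meas('i')
manip.dwell(.7); print('again'); meas('j')
A=cv2.resize(cv2.imread('pics/j_side.png')[80:380,20:340],None,fx=1.5,fy=1.5,interpolation=2); B=cv2.resize(cv2.imread('pics/j_top.png')[80:280,100:320],None,fx=1.4,fy=1.4,interpolation=2)
im=np.zeros((450,480+308,3),np.uint8); im[:,:480]=A; im[:280,480:]=B; cv2.imwrite('pics/j.png',im)
```

```text
26.79 [0.598  0.2367 0.2221] [ 0.77  0.8  -0.7 ] 0.574
27.77 [0.598  0.2367 0.2222] [0.24 0.2  0.03] 0.797
32.67 [0.4  0.05 0.4 ] [-0.05 -0.02 -0.44] 0.8
top yellow 361 stand-frame min [-31.3 -30.8 141. ] med [ -5.   -7.7 169.6] max [ 28.6  24.9 228.2]
top hook 55 stand-frame min [-39.9  -3.4 207.4] med [4.720e+01 2.000e-01 2.173e+02] max [ 84.1   2.2 228.7]
  y at saddle -0.38 slope deg 0.17 z level part 212.37337014091528
top cap 11 stand-frame min [-12.4 -24.4 185.4] med [ -5.3 -22.8 191. ] max [  7.5  21.4 197.7]
top bail 119 stand-frame min [-18.8 -23.6 207.9] med [ -2.4  -2.2 224. ] max [  9.1  22.5 229.1]
side yellow 1116 stand-frame min [-35.2 -24.3 159.9] med [ -9.8   5.4 168.2] max [ 21.1  33.  226. ]
side hook 131 stand-frame min [-42.7  -2.4 210.7] med [ 47.1   1.8 218. ] max [ 84.7   4.9 229.9]
  y at saddle 1.87 slope deg -0.41 z level part 212.38753186445874
side cap 60 stand-frame min [-12.7 -21.5 185.8] med [ -6.7  23.1 193.9] max [  5.2  26.  199.8]
side bail 335 stand-frame min [-13.4 -21.4 206.1] med [ -6.3   5.  223.9] max [  7.1  26.1 226.6]
again
top yellow 360
[... 198 characters left out ...]
66 slope deg 0.32 z level part 214.02051902474705
top cap 14 stand-frame min [-12.1 -24.1 185.1] med [ -4.5 -22.5 191.1] max [  7.2  21.2 199.2]
top bail 119 stand-frame min [-19.4 -23.8 209.3] med [ -2.2  -2.2 224.7] max [  9.3  22.2 229.7]
side yellow 1116 stand-frame min [-35.3 -24.3 160.1] med [ -9.8   5.4 168.2] max [ 20.9  33.  226.2]
side hook 131 stand-frame min [-43.1  -2.4 211. ] med [ 45.9   1.7 218.2] max [ 83.8   4.9 230.4]
  y at saddle 1.68 slope deg -0.12 z level part 212.3729322110668
side cap 59 stand-frame min [-13.  -21.4 185.1] med [ -6.3  22.8 193.5] max [  7.   26.1 199.2]
side bail 334 stand-frame min [-13.3 -21.1 206.2] med [ -6.6   4.9 223.7] max [  7.7  26.1 226.5]
```

View pics/j.png

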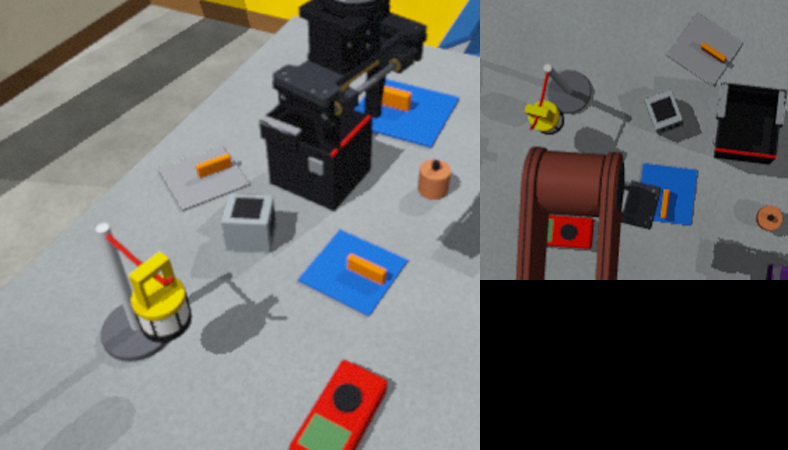

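The lantern hangs upright on the hook (crop (158,290)), and two looks 0.8 s apart agree to within about 1 mm. The lid is flat with its handle up (355,270), the bystanders are where they were, and the robot touches nothing. Handing in.

```bash
python3 -c "
from h import *
st(); print(manip.finish_job())"
```

```text
33.57 [0.4  0.05 0.4 ] [-0.32  0.78 -0.15] 0.8
the job is handed in; nothing more can be done
None
```

The job is done and handed in at 33.6 s. I raised the lid 8 mm, slid it over the lip and out of the grooves, and laid it flat on the bench with its handle up. I then gripped the lantern by its bail, lifted it out and hung it on the hook.

**Last checks:**
- **Lantern:** it hangs upright at the saddle with the hook through the bail. Two looks 0.8 s apart agreed to about 1 mm, so it is still.
- **Lid:** the top camera put its tilt under 0.3%. The side camera read up to 0.8%, which I put down to depth noise.
- **Bystanders:** the relay, terminal post and meter look unmoved. I re-measured only the relay. The top camera agreed to under 1 mm. The side camera's reading was about 7 mm off in y, from a different averaging method, so I discounted it.
- **Forces:** the highest wrist force I sampled was about 6.5 N, and no move met unexpected contact.

One hook measurement was briefly spoiled by the red arm in the picture. I corrected it before inserting the lantern.

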